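Put the counter-top grinder into third gear and run it

ROBOT

A 7-joint arm with a two-finger parallel gripper is mounted at the origin on the work surface. World frame = base frame: x ahead of the robot, y to its left, z up, the work surface at z = 0. Lengths are in m, angles in rad, forces in N, time in s.
With the tool pointing down it reaches from about 0.4 to 0.9 m from the base axis. Payload 5.6 kg.
Tool frame: the origin (TCP) lies midway between the tips of the shut fingers; the grasp point (between the pads) lies 19 mm behind it; y points along the fingers, z is the direction in which the jaws open and shut, and the axes are right-handed (so a half turn about y gives the same grasp; the last joint's range is limited). The gripper opens to 92 mm and grips with 3 to 60 N. Pads are 20 mm wide; open, the fingers measure 128 mm over their backs; the gripper's body (75 mm by 189 mm) begins 69 mm behind the grasp point.
Start: joints at [1.305, 0.468, -0.012, 1.603, 0.006, 1.071, -0.056], TCP at [0.144, -0.634, 0.215] pointing down, gripper open.
Joint ranges: [-2.53, 2.53], [-0.31, 2.02], [-1.57, 1.55], [0.28, 2.44], [-1.29, 4.43], [0.15, 1.84], [-2.92, 2.92]. Speed limits (rad/s): [2.57, 2.57, 3.14, 3.14, 3.14, 3.14, 3.14].

INTERFACE

Orientations are given as a 3x3 rotation matrix whose columns are the frame's x, y, z axes.
In Python, from station import env, effector, solver, viewer, workorder, search_frame, tip_of gives the robot as it stands. Calls block until the motion is done:
- env.reach(position, orientation): joint-space move of the TCP to a pose.
- env.movel(position, frame=None, rate=0.15): straight line of the TCP; frame=None keeps the orientation; rate is the mean speed in m/s.
- env.goto_joints(angles): joint-space move.
- effector.release() and effector.grasp(squeeze=None): open the fingers fully, or close them until they stop; squeeze is the grip in N (None keeps the last).
- env.pause(seconds).
- solver.inverse_kinematics(position, orientation): joint angles nearest the present ones, or None.
- env.sense(): the state.
- viewer.read_camera(name): name is "scene" or "side" or "wrist"; returns (picture, depth): 384x512x3 uint8, red, green, blue; 384x512 float32, m along the optical axis (not along the pixel's ray), 0 where there is no reading.
- viewer.camera_info(name): a dict with "intrinsics" (3x3 intrinsics, pixels), "dist_coeffs" ([k1, k2, p1, p2, k3] as OpenCV has them; the pictures are not rectified), "eye" and "rotation" of the camera in the world; the wrist camera has in their place "T_tool_cam" (4x4, takes a point from camera to tool coordinates, whose origin is the TCP and whose axes are the tool frame's). Camera axes: x right, y up, looking along -z (the intrinsics and any distortion apply to the point x, -y, -z); pixel columns grow to the right and rows downward; lengths in m; the calibration is good to about 2 mm. A picture is of the moment at which its call begins: read the wrist's pose just before it. camera_info takes no time and is no camera call.
A pose or a line that the arm cannot do raises env.PlanningError and nothing moves.
- workorder.finish_job(): hands the job in, once; it reports no verdict.
Trained networks look in the newest picture that a camera, given by its name, has taken for a name from the list of things; names that differ only in an ending like _2 or _b are one class to them, and where a whole thing is asked for, a point or a joint stands for the part that bears it (a point fixed in the world has none). Each returns a list of dicts, best first, with "score" (0 to 1); they miss things now and then, are a little off and sometimes report something else, mostly with a low value. They report only what shows in the picture. A call takes as long as a camera call.
- search_frame(camera, name): "at" ([x, y, z] in m, in world coordinates, good to about 4 mm: the middle of the surface that is visible of it).
- tip_of(camera, name): "at" ([x, y, z] in m, in world coordinates, good to about 4 mm: a listed point, or the origin of a listed thing).
The state is a dict: "t": time; "joint_positions": joint angles; "joint_velocities": joint speeds; "tau": joint torques, N m; "ee_pos": TCP position; "tcp_rot": TCP orientation; "wrist_force": force on the tool from outside, world axes, zero at the start; "moment": the same for the moment, N m; "gripper_width": finger opening in m.
Only numpy, scipy, OpenCV 4.12 (cv2) and the standard library are available. Lean on these libraries where they do the work, as an engineer would, in place of code of your own. Each camera call takes 0.05 s, during which the arm holds its last target. There are 200 camera calls.

TASK

The grinder's gear lever is standing somewhere in the left-hand lane of its H-shaped gate: push it to the middle, across to the right-hand lane and then forward, away from you, until it is fully home in the third slot (the one with three red dots). With third gear in, and not before, press the black button down and keep it down: the grinder runs only while the button is pressed, so finish with your fingertips still holding it fully down. Nothing is to be picked up: leave the bowl, jars, scraper, salt cellar and spoon where they are.

Things in the scene. Friction and masses are not known exactly. Their poses are not given: they have to be found in the camera images.
- grinder: Counter-top electric grinder, fixed, on the 22 mm thick board: cream housing 220 mm deep (its x), 320 mm wide (its y), flat steel deck 93 mm above its origin. Origin: centre of its underside, on the board. Its x points forward (away from the operator, who is on the robot's side), y to the operator's left, z up; turned at most 0.25 rad. Gear gate on the right, black button in the middle of the near edge.
- dome_top (a point): Top of the grinder's clear dome, already locked down, on the left half of the deck (grinder x +18, y +97, z +184 mm). The dome is 104 mm across, its collar 116 mm; it is not to be opened.
- gate_centre (a point): Middle of the gear gate, on top of its 4 mm steel plate (104 mm along x, 88 mm along y), at x +5, y -80, z +97 mm in the grinder's frame. H-shaped opening 14 mm wide: left and right lanes 34 mm apart, joined in the middle by the neutral lane, whose corners are slightly rounded. Slots with red dots: first (1) forward left, second (2) back left, third (3) forward right, fourth (4) back right.
- lever_across (a joint): Sideways tilt of the gear lever, rad, growing to the operator's right (grinder -y): about -0.26 in the left lane (its start), +0.26 in the right lane, stops at -0.29 and +0.29. The gate lets it cross only with lever_fore within 0.04 of 0; the rounded corners lead it in from up to 0.12. Its axis runs along grinder x through the pivot, which lies inside the housing at x +5, y -80, z +28 mm in the grinder's frame.
- lever_fore (a joint): Fore-and-aft tilt of the gear lever, rad, growing forward (grinder +x): 0 in the neutral lane, +0.345 at the stop of a forward slot (first, third), -0.345 at the stop of a back slot (second, fourth). It may start anywhere along the left lane. Both tilts have friction (about 1.5 N at the knob) and no spring: the lever stays where it is left.
- gear_knob (a point): Middle of the red pear-shaped knob on the lever: 33 mm across, from 22 mm below to 18 mm above this point, on a 9 mm steel stem. With tilts a (lever_across) and f (lever_fore) it is at x = 155 sin f, y = -155 sin a cos f, z = 155 cos a cos f (mm) from the pivot, in the grinder's frame: some 75 to 90 mm above the deck.
- third_home (a point): Point of the grinder where the middle of the knob comes to lie when the lever is fully home in the third slot.
- run_button_top (a point): Middle of the top face of the black press button (32 mm across, in a steel ring 48 mm across), at x -75, y 0, z +111 mm in the grinder's frame when up. It is pressed straight down.
- run_button (a joint): Travel of the black button, m: 0 up, 0.006 fully down. Sprung: it starts to move at about 1.2 N, reaches the bottom at 4 N and rises again when let go.
- bowl: Turquoise enamel bowl, 130 mm across, 55 mm tall, loose on the board beside the grinder; origin at the centre of its underside.
- jar_tall: Taller glass jar with a cork-topped lid, 84 mm across, 127 mm tall, loose on the board beside the grinder; origin at the centre of its underside.
- jar_short: Shorter glass jar with a cork-topped lid, 84 mm across, 102 mm tall, loose on the board beside the grinder; origin at the centre of its underside.
- scraper: Stainless dough scraper with a dark wooden grip, 110 by 150 mm, 18 mm thick at the grip, lying loose on the board beside the grinder; origin at the underside, about its middle.
- salt_cellar: Marble salt cellar with a wooden lid and brass bead, 82 mm across, 76 mm tall, loose on the counter right of the board; origin at the centre of its underside.
- spoon: Wooden spoon lying loose on the counter right of the board; origin at its underside, its handle along its -x.

How it is judged:
By the outcome, as a careful person would: the job done as asked, in the order asked, and still so for the second after the job is handed in, while the arm keeps its last pose, push and grip.
It also fails if it takes over 72 s, if anything falls off the work surface, if the arm or the gripper's body presses on something with over 40 N, if the wrist force passes 120 N, or if a joint passes its speed limit or range.

## Working session

There is one attempt and no reset: what is moved stays moved. The work goes in short steps, each a Python script; the robot and the scene stay as the last script left them, time stands still between calls to the robot, and variables do not carry over. Pictures are saved under pics/ and viewed, about 8 in all and at most 12, crops included, and the job is handed in when it is done.

```bash
mkdir -p pics
python3 - <<'E'
from station import *
import cv2, numpy as np
ims=[]
for c in ["scene","side"]:
    p,d=viewer.read_camera(c); ims.append(p)
    cv2.imwrite(f"pics/{c}0.png",p[:,:,::-1])
    i=viewer.camera_info(c); print(c,np.round(i["eye"],3),np.round(i["rotation"],2).tolist())
    for n in ["grinder","dome_top","gate_centre","gear_knob","third_home","run_button_top"]:
        print(n,[(np.round(r["at"],4).tolist(),round(r["score"],2)) for r in tip_of(c,n)[:2]])
    for n in ["gear_knob","bowl","jar_tall","jar_short","scraper","salt_cellar","spoon"]:
        print(" s",n,[(np.round(r["at"],3).tolist(),round(r["score"],2)) for r in search_frame(c,n)[:2]])
s=env.sense(); print({k:np.round(v,3).tolist() for k,v in s.items()})
cv2.imwrite("pics/a.png",cv2.resize(np.vstack(ims),(512,768))[:, :, ::-1][:600] if 0 else cv2.resize(np.hstack(ims),(800,300))[:,:,::-1])
E
```

```text
scene [ 1.157 -0.36   1.1  ] [[0.37, -0.75, 0.54], [0.93, 0.3, -0.22], [0.0, 0.58, 0.81]]
grinder [([0.5702, -0.052, 0.023], 0.73), ([0.6675, 0.3406, 0.0245], 0.49)]
dome_top [([0.5971, 0.042, 0.2055], 0.61)]
gate_centre [([0.5785, -0.1316, 0.1169], 0.93), ([0.5875, -0.5156, -0.003], 0.19)]
gear_knob [([0.567, -0.0946, 0.2004], 0.73), ([0.6668, 0.342, 0.0253], 0.47)]
third_home [([0.6246, -0.1707, 0.1883], 0.81)]
run_button_top [([0.493, -0.0522, 0.1381], 0.56)]
 s gear_knob [([0.575, -0.103, 0.208], 0.54)]
 s bowl [([0.659, 0.361, 0.051], 0.6)]
 s jar_tall [([0.707, -0.354, 0.14], 0.6), ([0.461, -0.349, 0.029], 0.58)]
 s jar_short [([0.475, 0.331, 0.094], 0.89)]
 s scraper [([0.46, -0.349, 0.027], 0.86), ([0.576, -0.102, 0.204], 0.74)]
 s salt_cellar [([0.399, -0.537, 0.06], 0.85), ([0.575, -0.104, 0.205], 0.45)]
 s spoon [([0.639, -0.515, 0.011], 0.92), ([0.506, -0.054, 0.141], 0.33)]
side [-0.147  0.829  0.859] [[-0.79, 0.32, -0.52], [-0.61, -0.41, 0.67], [-0.0, 0.85, 0.52]]
grinder [([0.5721, -0.0529, 0.0218], 0.83)]
dome_top [([0.5913, 0.0431, 0.2094], 0.96), ([0.5663, -0.0948, 
[... 362 characters left out ...]
.541, 0.035, 0.117], 0.74)]
 s jar_tall [([0.668, -0.331, 0.1], 0.58)]
 s jar_short [([0.43, 0.364, 0.096], 0.83)]
 s scraper [([0.452, -0.34, 0.026], 0.72)]
 s salt_cellar [([0.38, -0.515, 0.051], 0.82), ([0.493, -0.048, 0.137], 0.7)]
 s spoon [([0.564, -0.519, 0.011], 0.57)]
{'t': 1.4, 'joint_positions': [1.305, 0.468, -0.012, 1.603, 0.006, 1.071, -0.056], 'joint_velocities': [0.0, -0.001, 0.001, 0.0, 0.001, -0.002, -0.002], 'tau': [-0.001, -52.043, -0.013, -24.405, -0.057, 0.012, 0.0], 'ee_pos': [0.144, -0.634, 0.215], 'tcp_rot': [[-0.975, -0.0, 0.221], [-0.221, -0.0, -0.975], [0.0, -1.0, 0.0]], 'wrist_force': [1.369, 0.197, -0.431], 'moment': [0.0, -0.032, 0.002], 'gripper_width': 0.092}
```

View pics/scene0.png

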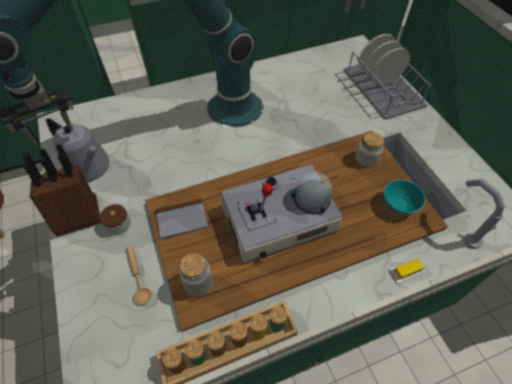

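View pics/side0.png

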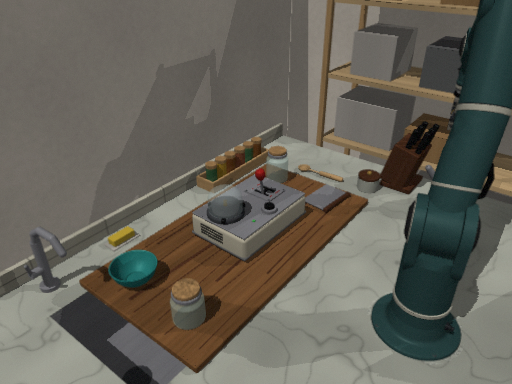

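The scene shows the lever knob at about (268,187) and the side view at (260,174). It stands in the left lane near neutral, with the grinder almost square to the robot. Next I'll fit the grinder pose and look from close by.

```bash
cat > h.py <<'E'
from station import *
import cv2, numpy as np
from scipy.optimize import least_squares
P=dict(grinder=(0,0,0),dome_top=(18,97,184),gate_centre=(5,-80,97),third_home=(57.4,-117.5,28+141),run_button_top=(-75,0,111))
def see(c):
    viewer.read_camera(c); out=[]
    for n in P:
        r=tip_of(c,n)
        if r and r[0]["score"]>.4: out.append((n,np.array(r[0]["at"])))
    k=tip_of(c,"gear_knob")
    return out,[(np.round(r["at"],4).tolist(),round(r["score"],2)) for r in k[:2]]
def w(q,p):
    c,s=np.cos(q[3]),np.sin(q[3]); p=np.array(p)/1000
    return np.array([q[0]+c*p[0]-s*p[1],q[1]+s*p[0]+c*p[1],q[2]+p[2]])
def fit(obs):
    f=lambda q:np.concatenate([w(q,P[n])-a for n,a in obs]+[[(q[2]-.022)]])
    r=least_squares(f,[.57,-.05,.022,0],loss="soft_l1",f_scale=.005)
    for n,a in obs: print(n,np.round((a-w(r.x,P[n]))*1000,1))
    print("pose",np.round(r.x,4)); return r.x
def R(yaw):
    z=np.array([np.sin(yaw),-np.cos(yaw),0]); y=np.array([0,0,-1.]); return np.c_[np.cross(y,z),y,z]
def knob(q,a,f): return w(q,(5+155*np.sin(f),-80-155*np.sin(a)*np.cos(f),28+155*np.cos(a)*np.cos(f)))
E
python3 - <<'E'
from h import *
o=[]
for c in ["scene","side"]:
    a,k=see(c); o+=a; print(k)
q=fit(o)
env.reach([.53,-.09,.40],R(q[3]))
a,k=see("wrist"); print("wrist",k); q2=fit(a); q=fit(o+a+a)
np.save("q.npy",q)
p,d=viewer.read_camera("wrist"); cv2.imwrite("pics/w1.png",p[:,:,::-1]); np.save("d1.npy",d)
print(np.round(viewer.camera_info("wrist")["T_tool_cam"],3).tolist(),env.sense()["t"])
E
```

```text
[([0.5681, -0.0946, 0.204], 0.68)]
[([0.5658, -0.0952, 0.197], 0.65)]
grinder [ 0.4 -0.  -0. ]
dome_top [ 0.2  1.3 -0. ]
gate_centre [ 3.   0.3 -0.7]
third_home [-1.6  0.9 -2.3]
run_button_top [-3.7  1.5  5.9]
grinder [ 2.3 -0.4  1.2]
dome_top [-0.6 -3.2 -1. ]
gate_centre [ 0.  -1.5 -0.6]
third_home [-0.3  0.8  0.6]
pose [ 0.5721 -0.0527  0.023  -0.0165]
wrist [([0.5691, -0.0962, 0.2001], 0.76), ([0.5723, -0.0522, 0.0253], 0.37)]
grinder [-0.4 -2.8 -1.5]
dome_top [ 1.   0.1 -0.8]
gate_centre [-1.2  0.4  0.1]
third_home [ 0.4  2.3 -0.7]
run_button_top [ 0.1 -0.3  5.7]
pose [ 0.572  -0.0534  0.0227 -0.0318]
grinder [0.5 0.3 0. ]
dome_top [-0.5  1.8  0. ]
gate_centre [ 3.7  0.6 -0.7]
third_home [-0.6  1.7 -2.3]
run_button_top [-3.7  1.2  5.9]
grinder [ 2.4 -0.1  1.2]
dome_top [-1.3 -2.7 -1. ]
gate_centre [ 0.7 -1.2 -0.6]
third_home [0.7 1.6 0.6]
grinder [-0.4 -3.2 -1.8]
dome_top [ 1.7 -0.4 -1.1]
gate_centre [-1.8  0.  -0.2]
third_home [-0.5  1.5 -1. ]
run_button_top [ 0.1 -0.1  5.4]
grinder [-0.4 -3.2 -1.8]
dome_top [ 1.7 -0.4 -1.1]
gate_centre [-1.8  0.  -0.2]
third_home [-0.5  1.5 -1. ]
run_button_top [ 0.1 -0.1  5.4]
pose [ 0.572  -0.053   0.023  -0.0242]
[[0.0, -0.958, -0.286, -0.081], [-0.0, 0.286, -0.958, -0.17], [1.0, 0.0, -0.0, 0.0], [0.0, 0.0, 0.0, 1.0]] 4.9583
```

View pics/w1.png

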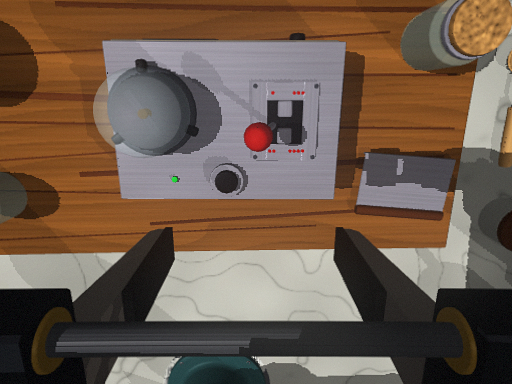

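The wrist view shows the knob at (258,137), slightly back of neutral in the left lane, and the button at (227,180) inside its ring. I'll check ring and button heights from depth, then grasp the knob with the jaws across.

Run:
```python
from h import *
q=np.load("q.npy"); d=np.load("d1.npy"); i=viewer.camera_info("wrist"); s=env.sense()
p=cv2.imread("pics/w1.png").astype(int)
def pt(u,v):
    x,y=cv2.undistortPoints(np.array([[[u,v]]],float),np.array(i["intrinsics"]),np.array(i["dist_coeffs"]))[0,0]
    z=d[v,u]; T=np.array(i["T_tool_cam"])
    return s["ee_pos"]+np.array(s["tcp_rot"])@(T@[x*z,-y*z,-z,1])[:3]
for v in (179,): print([np.round(pt(u,v)*1000).astype(int).tolist() for u in range(200,256,3)])
m=(p[:,:,2]>120)&(p[:,:,1]<60); m[:,300:]=0; m[:,:235]=0; m[150:]=0; m[:115]=0
k=np.array([pt(u,v) for v,u in zip(*np.nonzero(m))]); print("knob surf",len(k),k.mean(0),k.max(0),k.min(0))
print("pred f=-.05",knob(q,-.26,-.05),"third",knob(q,.26,.345),"btn",w(q,P["run_button_top"]))
```

```text
[[496, -12, 114], [496, -17, 115], [496, -21, 114], [497, -26, 116], [500, -32, 129], [502, -37, 137], [502, -41, 138], [501, -45, 137], [501, -49, 137], [502, -54, 138], [501, -58, 137], [501, -62, 137], [501, -66, 135], [499, -69, 128], [499, -74, 129], [496, -77, 116], [495, -82, 115], [495, -86, 116], [495, -90, 114]]
knob surf 477 [ 0.56713144 -0.09275566  0.21615816] [ 0.61062674 -0.08034151  0.570294  ] [ 0.5536976  -0.10557059  0.20558517]
pred f=-.05 [ 0.56832211 -0.09315961  0.2005841 ] third [ 0.62660047 -0.17189071  0.19194497] btn [ 0.4970633  -0.05121992  0.13398085]
```

Run:
```python
from h import *
q=np.load("q.npy"); M=R(q[3]); g=np.array([0,0,-.019])
k=np.array([.5675,-.0935,.200])
env.reach(k+[0,0,.07],M); env.movel(k+g,rate=.12)
print(np.round(env.sense()["wrist_force"],1))
effector.grasp(12)
s=env.sense(); print(s["t"],s["gripper_width"],np.round(s["wrist_force"],1),np.round(s["ee_pos"],4))
p,_=viewer.read_camera("wrist"); cv2.imwrite("pics/w2.png",p[:,:,::-1])
```

```text
[0.1 0.2 0.6]
7.3833 0.031863967751373644 [-0.7 -1.3 -0.9] [ 0.5675 -0.0939  0.1809]
```

View pics/w2.png

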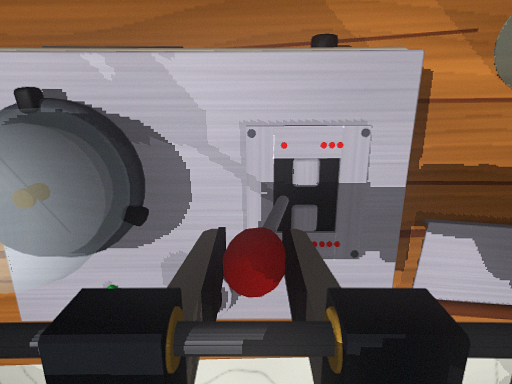

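The wrist view shows the red knob at (255,262), well held between the pads (width 31.9 mm), with the stem leaning into the left lane. Now the shift.

Run:
```python
from h import *
q=np.load("q.npy"); g=np.array([0,0,-.019])
def go(a,f,rate=.06):
    env.movel(knob(q,a,f)+g,rate=rate); s=env.sense()
    print(a,f,round(s["t"],1),np.round(s["wrist_force"],1),round(s["gripper_width"],4),np.round((s["ee_pos"]-knob(q,a,f)-g)*1000,1))
    return s
go(-.26,0)
for a in (-.13,0,.13,.26):
    if np.linalg.norm(go(a,0)["wrist_force"])>25: break
viewer.read_camera("wrist"); print(tip_of("wrist","gear_knob")[:1], knob(q,.26,0))
p,_=viewer.read_camera("wrist"); cv2.imwrite("pics/w3.png",p[:,:,::-1])
```

```text
-0.26 0 7.7 [-1.5 -2.9 -3.7] 0.0323 [-0.2 -0.4 -0.6]
-0.13 0 8.2 [-0.5  1.3  3.2] 0.0313 [ 0.6 -0.2  0.9]
0 0 8.7 [-0.7 -0.3  3.3] 0.0307 [ 0.2 -1.2  0.2]
0.13 0 9.2 [ 0.3 -0.5  1.9] 0.0318 [-0.1 -1.  -0.1]
0.26 0 9.7 [ 0.1 -0.2  0.8] 0.0324 [-0.2 -1.1 -0.3]
[{'at': [0.5766, -0.1737, 0.1981], 'score': 0.94}] [ 0.5741385  -0.17296898  0.2007713 ]
```

View pics/w3.png

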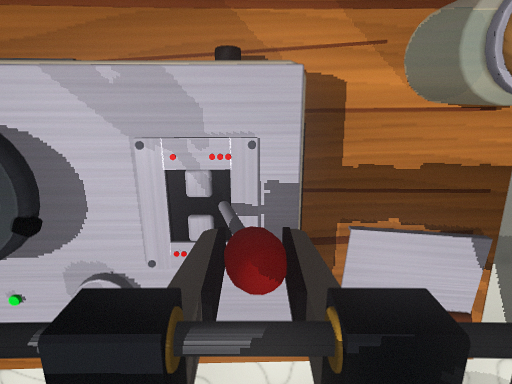

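The stem now leaves at (228,212), in the right lane at neutral. Next, forward in steps until the stop resists.

Run:
```python
from h import *
q=np.load("q.npy"); g=np.array([0,0,-.019])
for f in (.1,.2,.28,.32,.345,.36,.375,.39,.405):
    t=knob(q,.26,f)+g
    env.movel(t,rate=.05); env.pause(.1); s=env.sense(); F=np.array(s["wrist_force"])
    print(f,round(s["t"],1),np.round(F,1),round(s["gripper_width"],4),np.round((s["ee_pos"]-t)*1000,1))
    if F[0]<-9 or np.linalg.norm(F)>30: break
viewer.read_camera("wrist"); print(tip_of("wrist","gear_knob")[:1], knob(q,.26,.345))
p,_=viewer.read_camera("wrist"); cv2.imwrite("pics/w4.png",p[:,:,::-1])
```

```text
0.1 10.4 [-1.3 -2.6  1.6] 0.032 [ 0.2 -0.2  0. ]
0.2 10.9 [ 0.6 -1.7  1.4] 0.0321 [0.4 0.1 0.1]
0.28 11.4 [ 0.5 -1.7  1.9] 0.0319 [0.4 0.1 0.1]
0.32 11.8 [ 0.8 -1.6  1.8] 0.0319 [0.3 0.  0.1]
0.345 12.2 [ 1.4 -2.7  3. ] 0.0317 [ 0.2 -0.1  0.1]
0.36 12.5 [-1.4 -2.5  3.8] 0.0321 [ 0.1 -0.1  0.1]
0.375 12.8 [-1.7 -3.7  5.8] 0.0323 [-0.2 -0.2  0.2]
0.39 13.2 [-2.4 -3.4  7.5] 0.0321 [-0.5 -0.4  0.3]
0.405 13.6 [-4.5 -2.4  9.2] 0.032 [-0.9 -0.5  0.4]
[{'at': [0.6285, -0.1723, 0.1906], 'score': 0.88}] [ 0.62660047 -0.17189071  0.19194497]
```

View pics/w4.png

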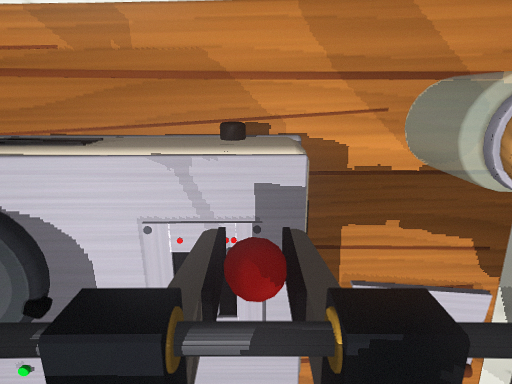

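The knob is forward at (256,268) by the three-dot slot, and force has been building since f≈0.36, which looks like the stop. The pads can slip, so I'll let go and confirm with a direct push from behind with shut fingers.

Run:
```python
from h import *
q=np.load("q.npy"); ex=np.array([np.cos(q[3]),np.sin(q[3]),0])
effector.release(); s=env.sense(); p=np.array(s["ee_pos"]); env.movel([p[0],p[1],.29],rate=.15)
viewer.read_camera("wrist"); print("wrist",tip_of("wrist","gear_knob")[:1])
h=knob(q,.26,.345); effector.grasp(20)
b=h-.055*ex; b[2]=.29; env.movel(b,rate=.2); b[2]=.191; env.movel(b,rate=.15)
for x in (.034,.029,.0265,.0245,.0225,.0205,.0185,.0165):
    t=h-x*ex; t[2]=.191; env.movel(t,rate=.05); env.pause(.1); s=env.sense(); F=np.array(s["wrist_force"])
    print(x,round(s["t"],1),np.round(F,1),np.round((s["ee_pos"]-t)*1000,1))
    if F[0]<-10: break
env.movel(b,rate=.1); b[2]=.30; env.movel(b,rate=.2)
for c in ("scene","side"):
    viewer.read_camera(c); print(c,tip_of(c,"gear_knob")[:1])
print(h,env.sense()["t"])
```

```text
wrist [{'at': [0.6278, -0.1723, 0.1895], 'score': 0.67}]
0.034 19.0 [-0.2 -0.6 -0.4] [-0.2  0.  -0.1]
0.029 19.4 [ 0.2 -0.2  1. ] [-0.   0.1 -0.1]
0.0265 19.7 [ 0.1  0.  -0.4] [-0. -0. -0.]
0.0245 20.1 [-1.6 -0.  -0.1] [-0.3  0.  -0.2]
0.0225 20.4 [-3.6  0.4  0. ] [-0.6  0.  -0.3]
0.0205 20.8 [-5.6 -0.9 -1.4] [-0.8  0.1 -0.5]
0.0185 21.1 [-7.   0.4 -0.6] [-1.5  0.1 -0.7]
0.0165 21.5 [-7.9  1.3  0.3] [-2.2  0.1 -1. ]
scene [{'at': [0.6259, -0.1723, 0.1927], 'score': 0.51}]
side [{'at': [0.6274, -0.1736, 0.1911], 'score': 0.48}]
[ 0.62660047 -0.17189071  0.19194497] 22.8917
```

All three cameras put the knob within about 3 mm of the third-home point, and the push met the stop. Force rose to 8 N, against about 1.5 N of friction. Now the button.

Run:
```python
from h import *
q=np.load("q.npy"); t=np.array([.4985,-.0515,.24])
env.movel(t,rate=.2); t[2]=.145; env.movel(t,rate=.12); env.pause(.3)
F0=np.array(env.sense()["wrist_force"]); print("F0",F0)
z=.139
while z>.112:
    t[2]=z; env.movel(t,rate=.04); env.pause(.12); s=env.sense(); F=np.array(s["wrist_force"])-F0
    print(round(z,4),round(s["t"],1),np.round(F,1),np.round(s["ee_pos"],4))
    if F[2]>11: break
    z-=.0015
p,_=viewer.read_camera("wrist"); cv2.imwrite("pics/w5.png",p[:,:,::-1])
p,_=viewer.read_camera("side"); cv2.imwrite("pics/s5.png",cv2.resize(p[130:280,150:350],(800,600),interpolation=2)[:,:,::-1])
```

```text
F0 [ 0.4600215  -0.99151291  0.59828816]
0.139 25.5 [-0.4  0.6 -1.4] [ 0.4985 -0.0515  0.1389]
0.1375 25.8 [-0.9  1.2 -0.5] [ 0.4984 -0.0515  0.1375]
0.136 26.2 [-0.3  1.4  1.1] [ 0.4986 -0.0515  0.1361]
0.1345 26.6 [-0.4  1.7  1.3] [ 0.4986 -0.0515  0.1346]
0.133 26.9 [-1.6  0.4  2. ] [ 0.4986 -0.0515  0.1331]
0.1315 27.3 [-0.6  0.2  2.8] [ 0.4986 -0.0515  0.1316]
0.13 27.7 [-4.1 -0.2 14. ] [ 0.4987 -0.0515  0.1312]
```

View pics/s5.png

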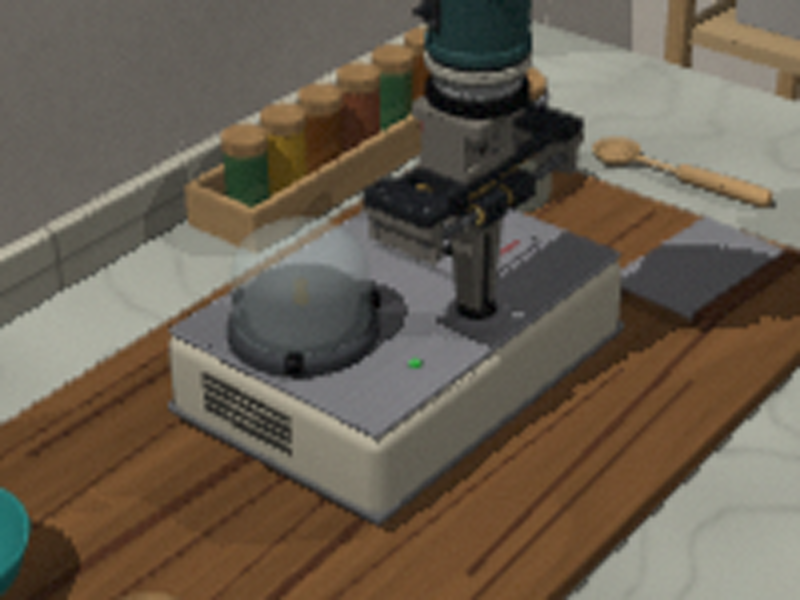

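View pics/w5.png

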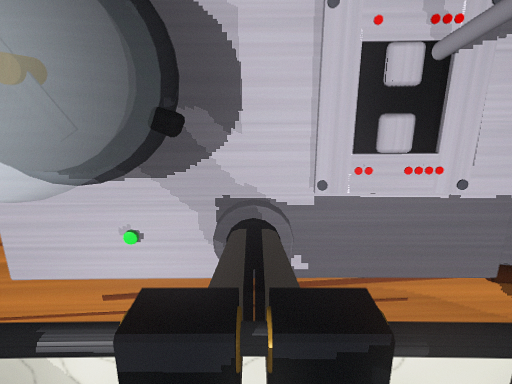

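The side crop shows the shut fingertips down on the button at (478,310). In the wrist view they sit on the black button inside the ring, and the stem base at (437,50) is at the forward end of the three-dot lane. I'll check the push holds steady, then hand in.

Run:
```python
from h import *
t=np.array([.4985,-.0515,.1296]); env.movel(t,rate=.03)
for _ in range(4):
    env.pause(.3); s=env.sense(); print(round(s["t"],2),np.round(s["wrist_force"],1),np.round(s["ee_pos"],4))
viewer.read_camera("scene"); print(tip_of("scene","gear_knob")[:1])
workorder.finish_job()
```

```text
28.31 [-4.4 -0.5 17.3] [ 0.4987 -0.0515  0.1312]
28.61 [-4.2 -0.4 17.7] [ 0.4987 -0.0515  0.1311]
28.91 [-3.9 -0.1 17.6] [ 0.4987 -0.0515  0.1311]
29.21 [-4.7 -0.8 17.1] [ 0.4987 -0.0515  0.1311]
[{'at': [0.668, 0.3426, 0.0236], 'score': 0.52}]
the job is handed in; nothing more can be done
```

The lever is in third gear and the fingertips are holding the black button fully down; I handed the job in at about 29 s of the 72 s allowed.

- **Lever:** I gripped the knob lightly, moved it to neutral, across to the right lane, and forward into the third slot. After letting go I pushed it from behind with shut fingers. It met the stop, with force rising to 8 N against about 1.5 N of friction. Scene, side and wrist cameras all put the knob within about 3 mm of its third-gear position.
- **Button:** I pressed it only after third gear was in. It moved about 5.5 mm with a light spring force, then hit a hard stop. The last readings held steady at about 17 N with the fingertips not moving. By the depth picture the surrounding ring sits about 3 mm below that stop, so the fingertips are on the button and not the ring.

**Checks that disagreed:** the networks put the button top about 5 mm above its given height, and the depth picture about 3–4 mm above, so I found the button by contact instead. The final scene-camera knob search pointed at the bowl with a low score (0.52) and confirmed nothing. The last look at the lever is the wrist picture taken with the button down, which shows the stem at the forward end of the three-dot lane.

Wrist forces stayed far below the limits, and the arm touched only the knob and the button.

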